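# Shut and bolt the document box

### The job

Lock the document box: push its lid shut, then hold the spring catch down with one fingertip while the other fingertip pushes the bolt by its upright tab all the way home through the staple on the lid. Keep the catch held down from before the bolt starts to move until it is home, then let go so that the catch springs back up and the lid stays shut and bolted. Only push and press: nothing is to be picked up or gripped, and the mug, stapler, marker and eraser round and on the box stay where they are.

Things in the scene. Friction and masses are not known exactly. Their poses are not given: they have to be found in the camera images.
- doc_box: Grey steel document box, fixed to the desk, 150 (x) x 260 (y) x 60 mm high. Origin: centre of its underside; x, y along its sides, z up. Top: fixed deck for y from -130 to +10 mm, lid for y from +14 to +130. On the deck, side by side along y: spring catch (centre line x = -26 mm) and bolt (x = +36). Bolt's guide bridges (y = -72 and -4) rise 24 mm above the deck, the catch's housing walls 22 mm.
- lid (a joint): Lid hinge angle in rad, 0 = shut flat with the deck, grows as it opens; starts between 0.25 and 0.5. The hinge line runs along the box's x at y = +130 mm, 60 mm above the desk. A stiff hinge: the lid stays where it is put; about 3 N pressed down near its free edge shut it. While it is open its flange bars the bolt's way.
- lid_press (a point): Point on the lid's top face to push it shut: 85 mm from the hinge line, 30 mm from the free edge, at box x = -25 mm, clear of the staple (at box x = +36 mm on the free edge, 31 mm wide, 28 mm high). Moves with the lid; lid shut, it lies at box (-25, +45, 61) mm.
- bolt (a joint): Travel of the bolt in m along the box's +y: 0 = drawn back (start), 0.042 = fully home against its stop, its rod through the staple on the lid. Stays where it is left; about 2 N slide it while the catch is held down. With the catch up, the catch's tooth in the bolt's comb locks it; it relocks every 14 mm of travel if the catch is let up.
- bolt_tab (a point): Centre of the top of the bolt's upright tab, a steel plate 34 mm wide (box x) and 12 mm thick (box y) that rises to 58 mm above the deck (118 mm above the desk); push its -y face, toward +y. It stands at box (36, -60) mm when drawn, (36, -18) when home; 62 mm in box x from the catch's centre line.
- catch (a joint): Press depth of the spring catch in m: 0 = up (start), grows as it is pressed straight down to its stop at 0.010. Its tooth is clear of the bolt from 0.005 on; it springs back when let go. 3.5 N to start, 7 N fully down.
- catch_top (a point): Centre of the flat top of the catch, a dark press bar 34 mm wide (box x) and 105 mm long (box y, from -110 to -5 mm), so that a fingertip can slide along it while it keeps it down; top 36 mm above the deck (96 mm above the desk) when up. Moves with the catch.
- rubber_eraser: Bystander: eraser 20x46x12 mm on the deck of the box; origin at the centre of its underside.
- marker: Bystander: marker pen 132 mm long lying in front of the box; origin at the centre of its underside.
- stapler: Bystander: stapler 128 mm long, 52 mm high, beside the lid end of the box; origin at the centre of its underside.
- mug: Bystander: mug 86 mm across, 90 mm high, beside the deck end of the box; origin at the centre of its underside.

How it is judged:
On the way, in this order (a step that is already met when the one before it is completed fails the run):
1. the lid is pushed shut while the bolt is still drawn (value of joint lid below 0.045 rad and value of joint bolt below 0.006 m), for 0.2 s.
2. the catch is held down before the bolt moves (value of joint catch above 0.0045 m and value of joint bolt below 0.008 m and value of joint lid below 0.05 rad), for 0.1 s.
3. the bolt is home while the catch is still held down (value of joint catch above 0.0035 m and value of joint bolt above 0.038 m and value of joint lid below 0.05 rad), for 0.1 s.
At the end, for the whole second after the job is handed in: The lid is shut (within 0.05 rad), the bolt fully home (within 4 mm of its stop) and the catch has sprung back up (within 2 mm) (value of joint lid below 0.05 rad and value of joint bolt above 0.038 m and value of joint catch below 0.002 m); the robot touches nothing.
It fails at once if the catch comes up while the bolt is on its way (value of joint bolt between 0.009 and 0.034 m and value of joint catch below 0.003 m).
It fails at once if the lid is lifted farther open (value of joint lid above 0.65 rad).
It fails at once if a bystander is moved, lifted or carried (more than 25 mm) (distance of any of rubber_eraser, marker, stapler, mug from where it was at the start of the episode above 0.025 m).
It also fails if it takes over 42 s, if anything falls off the work surface, if the arm or the gripper's body presses on something with over 40 N, if the wrist force passes 120 N, or if a joint passes its speed limit or range.

### The arm

A 6-joint arm with a two-finger parallel gripper is mounted at the origin on a cart in front of the work surface, level with it; the furniture and walls round the work are solid. World frame = base frame: x ahead of the robot, y to its left, z up, the work surface at z = 0. Lengths are in m, angles in rad, forces in N, time in s.
With the tool pointing down it reaches from about 0.25 to 0.8 m from the base axis. Payload 3.9 kg.
Tool frame: the origin (TCP) lies where the fingers leave the gripper's body, on its centre line; the fingertips stand 73 mm ahead of it and the grasp point (between the pads) lies pinch_z ahead of it (pinch_z is the distance from the TCP to the grasp point, in m); z points along the fingers, y is the direction in which the jaws open and shut (so a half turn about z gives the same grasp; the last joint's range is limited). The gripper opens to 85 mm and grips with 20 to 120 N. Pads are 22 mm wide; open, the fingers measure 114 mm over their backs; the gripper's body (76 mm by 85 mm) begins 54 mm behind the grasp point. The pads swing forward as they close: fully open they stand 13 mm farther back than shut.
Start: joints at [-1.139, 0.26, -0.138, 1.173, 0, 1.571], TCP at [0.22, -0.477, 0.304] pointing down, gripper open.
Joint ranges: [-2.78, 2.78], [-0.83, 1.72], [-1.28, 1.37], [-1.9, 2.12], [-1.57, 1.48], [-3.14, 3.14]. Speed limits (rad/s): [2.57, 2.57, 3.14, 3.14, 3.14, 3.14].

### API

Orientations are given as [roll, pitch, yaw] about the fixed x, y, z axes, in that order (R = Rz(yaw) Ry(pitch) Rx(roll)).
In Python, from station import get_obs, get_image, job_done, look_for, pinch_z gives the robot as it stands.
- The arm moves only by the tool drive_tool, never from a script. Its argument "commands" is a list of rows, each a list of 3 entries, a list of its own where there are three numbers: the closure, from 0 (fully open) to 1 (shut), then the shift along the tool's x, y, z as a fraction of full scale, then the turn, a rotation vector about the tool's x, y, z as a fraction of full scale. In form: [[jaw, [dx, dy, dz], [ax, ay, az]], ...]. A call has 1 to 8 rows; each row shifts and turns the pose as measured when the row begins, along the tool's axes as they then stand; what a row does not reach is not made up. Full scale, the value 1, is 500 mm for a shift and 90 degrees for a turn. A row lasts 1/10 s, in which the tool goes at most 50 mm and 8.59 degrees, less where a joint would pass 70% of its speed; a pose out of reach is approached as far as the arm can. A call with a number of a shift or a turn outside -1 to 1 is refused whole. A call with a gripper value outside its range is refused whole. The fingers move at their own pace and stop on an object; "squeeze" is the grip in N (left out, the last holds). Time passes only in rows, so rows that do not move let the fingers close. It gives the time, the measured TCP pose, the force and the opening at its end, in the units of the state.
- get_obs(): the state, without advancing time (a new reading comes with each control period).
- get_image(name): name is "side" or "top" or "wrist"; returns a dict with "frame" (400x640x3 uint8, red, green, blue), "fx", "fy", "cx", "cy" (pixels), "R" (3x3) and "t" (3): a world point X has camera coordinates R X + t. Camera axes: x right, y down, z forward; pixel columns grow to the right and rows downward; lengths in m; the calibration is good to about 2 mm. A picture is of the moment at which its call begins. There is no depth.
- job_done(): hands the job in, once; it reports no verdict.
Trained networks look in a picture, given as the dict that the camera call returned (one of the last four; its "shot" number tells which), for a name from the list of things; names that differ only in an ending like _2 or _b are one class to them, and where a whole thing is asked for, a point or a joint stands for the part that bears it (a point fixed in the world has none). Each returns a list of dicts, best first, with "score" (0 to 1); they miss things now and then, are a little off and sometimes report something else, mostly with a low value. They report only what shows in the picture. A call takes as long as a camera call.
- look_for(picture, label): "point" ([x, y, z] in m, in the coordinates of the camera as it stood for that picture, good to about 4 mm: the middle of the surface that is visible of it).
The state is a dict: "time_s": time; "joint_positions": joint angles; "qd": joint speeds; "tau": joint torques, N m; "tool_pos": TCP position; "tool_rot": TCP orientation; "wrist_force": force on the tool from outside, world axes, zero at the start; "moment": the same for the moment, N m; "opening": finger opening in m.
Only numpy, scipy, OpenCV 4.12 (cv2) and the standard library are available. Lean on these libraries where they do the work, as an engineer would, in place of code of your own. Each camera call takes 0.05 s, during which the arm holds its last target.

## Working session

There is one attempt and no reset: what is moved stays moved. The work goes in short steps, Python scripts to look and compute and a tool call to move; the robot and the scene stay as the last step left them, time stands still between calls to the robot, and variables do not carry over. Pictures are saved under pics/ and viewed, and the job is handed in when it is done.

Besides the shell and the picture viewer there is one more tool, called as a command line: name --argument value ..., lists and objects as JSON in quotes. drive_tool: Moves the arm, as the interface text tells. Shift numbers are shares of 500 mm and turn numbers shares of 90 degrees, none past 1 either way. Its arguments: {"type":"object","properties":{"commands":{"type":"array","items":{"type":"array"}},"squeeze":{"type":"number"}},"required":["commands"]}

```bash
mkdir -p pics; ls
cat > h.py <<'E'
import numpy as np, cv2
from station import get_obs, get_image, job_done, look_for, pinch_z
def world(p,im): return np.array(im["R"]).T@(np.array(p)-np.array(im["t"]))
def save(im,n): cv2.imwrite("pics/"+n,cv2.cvtColor(im["frame"],cv2.COLOR_RGB2BGR))
def proj(X,im):
    c=np.array(im["R"])@np.array(X)+np.array(im["t"]); return im["fx"]*c[0]/c[2]+im["cx"], im["fy"]*c[1]/c[2]+im["cy"]
E
python3 - <<'E'
from h import *
o=get_obs(); print(o, pinch_z if not callable(pinch_z) else pinch_z())
for n in ["side","top"]:
    im=get_image(n); save(im,n+"0.png")
    for l in ["doc_box","lid","lid_press","bolt","bolt_tab","catch","catch_top","rubber_eraser","marker","stapler","mug"]:
        r=look_for(im,l)
        print(n,l,[(np.round(world(d["point"],im),3),round(d["score"],2)) for d in r[:2]])
E
```

```text
pics
{'time_s': 0.0, 'joint_positions': array([-1.13897489e+00,  2.60665715e-01, -1.39374225e-01,  1.17268177e+00,
       -1.21422880e-05,  1.57081531e+00]), 'qd': array([ 1.67857425e-03, -1.61908760e-04,  7.93515632e-04, -3.43751019e-04,
        2.85846274e-05, -5.42888226e-04]), 'tau': array([ 1.20726882e-04, -4.05682290e+01,  2.53919649e+01,  1.87087903e-02,
       -1.24125522e-04,  7.08521966e-06]), 'tool_pos': array([ 0.21949918, -0.47632255,  0.3030724 ]), 'tool_rot': array([-3.13966727e+00,  1.21788132e-05,  4.31802482e-01]), 'wrist_force': array([-0.06725401, -0.32159265,  0.25422538]), 'moment': array([ 0.02222217,  0.00153137, -0.04714849]), 'opening': 0.08553501875124715} 0.0539
side doc_box [(array([ 0.548, -0.06 ,  0.071]), 0.83)]
side lid []
side lid_press [(array([0.57 , 0.036, 0.084]), 0.57)]
side bolt [(array([ 0.571, -0.071,  0.089]), 0.59)]
side bolt_tab []
side catch []
side catch_top [(array([ 0.512, -0.055,  0.098]), 0.56)]
side rubber_eraser [(array([ 0.591, -0.101,  0.067]), 0.66)]
side marker [(array([0.445, 0.017, 0.015]), 0.54)]
side stapler [(array([0.58 , 0.175, 0.041]), 0.75)]
side mug [(array([ 0.467, -0.189,  0.053]), 0.69)]
top doc_box [(array([0.549, 0.008, 0.074]), 0.61)]
top lid [(array([0.569, 0.073, 0.081]), 0.93)]
top lid_press [(array([0.572, 0.072, 0.083]), 0.86)]
top bolt [(array([ 0.568, -0.061,  0.077]), 0.7)]
top bolt_tab [(array([ 0.573, -0.061,  0.075]), 0.68), (array([0.584, 0.171, 0.039]), 0.55)]
top catch [(array([ 0.516, -0.039,  0.093]), 0.74)]
top catch_top [(array([ 0.518, -0.039,  0.096]), 0.74), (array([ 0.474, -0.175,  0.051]), 0.42)]
top rubber_eraser [(array([ 0.592, -0.094,  0.072]), 0.55)]
top marker [(array([0.45 , 0.029, 0.013]), 0.8), (array([0.572, 0.071, 0.078]), 0.53)]
top stapler [(array([0.584, 0.17 , 0.039]), 0.67)]
top mug []
```

View pics/top0.png

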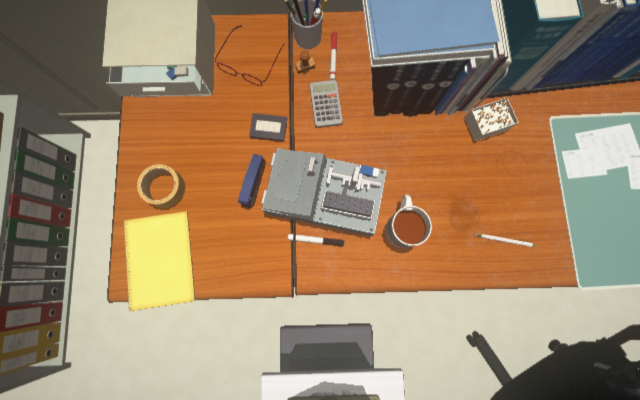

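View pics/side0.png

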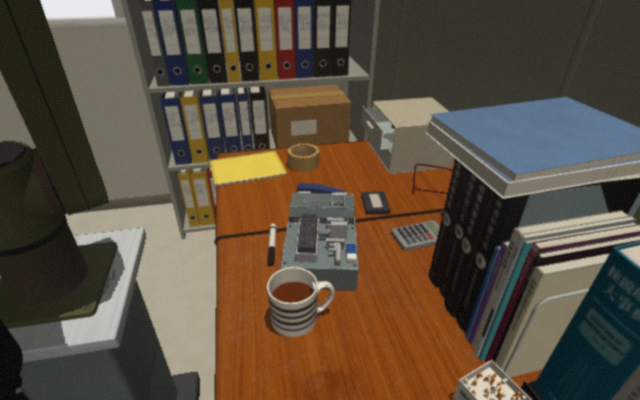

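Run:
```python
import cv2
a=cv2.imread("pics/top0.png")[140:250,240:440]; cv2.imwrite("pics/top0z.png",cv2.resize(a,None,fx=4,fy=4,interpolation=cv2.INTER_CUBIC))
a=cv2.imread("pics/side0.png")[180:300,260:380]; cv2.imwrite("pics/side0z.png",cv2.resize(a,None,fx=5,fy=5,interpolation=cv2.INTER_CUBIC))
```

```text
(no output)
```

View pics/top0z.png

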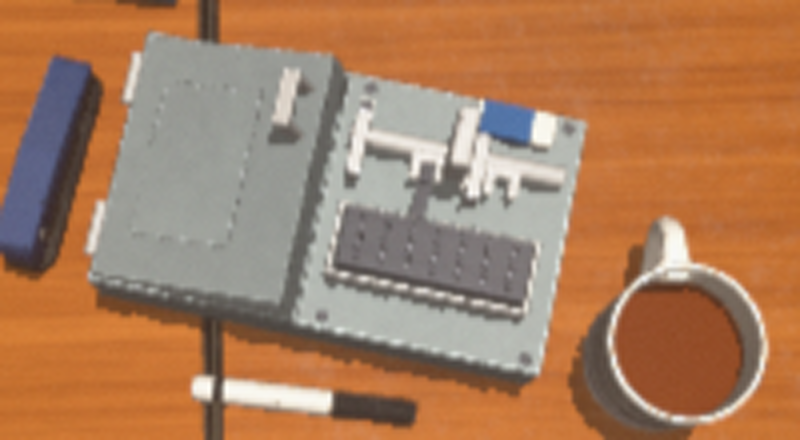

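View pics/side0z.png

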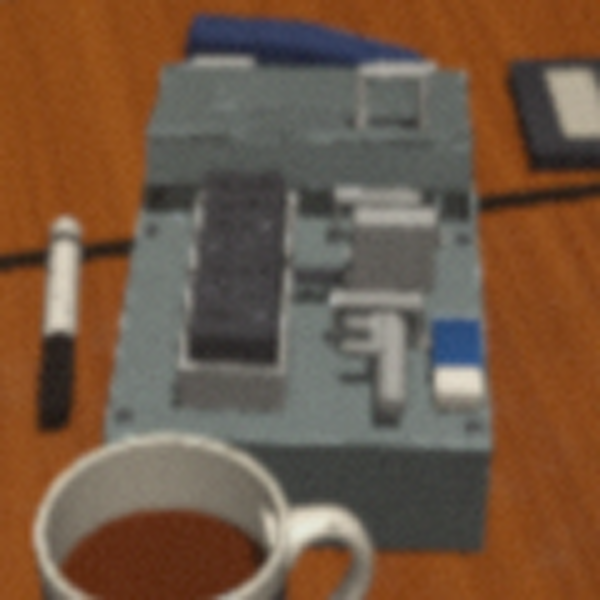

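```bash
cat > fit.py <<'E'
from h import *
from scipy.optimize import least_squares
T=[((586,120),(75,-130,60)),((538,372),(-75,-130,60)),((345,205),(-9,-5,96)),((540,243),(-9,-110,96)),((527,303),(-43,-110,96)),((335,268),(-43,-5,96))]
S=[((207,177),(-43,-5,96)),((290,182),(-9,-5,96)),((190,350),(-43,-110,96)),((280,355),(-9,-110,96)),((107,437),(-75,-130,60)),((490,445),(75,-130,60)),((355,222),(19,-66,118)),((437,225),(53,-66,118))]
it=get_image("top"); is_=get_image("side")
def W(p,b):
    c,s=np.cos(p[2]),np.sin(p[2]); b=np.array(b)/1000
    return np.array([p[0]+c*b[0]-s*b[1],p[1]+s*b[0]+c*b[1],b[2]])
def res(p,a=1,b=1):
    r=[]
    if a:
      for u,q in T: r+=list(np.array(proj(W(p,q),it))-(np.array(u)/4+[240,140]-.375))
    if b:
      for u,q in S: r+=list(np.array(proj(W(p,q),is_))-(np.array(u)/5+[260,180]-.4))
    return np.array(r)
for a,b in [(1,0),(0,1),(1,1)]:
    f=least_squares(res,[.55,0,-.17],args=(a,b),loss="soft_l1"); print(a,b,f.x,np.round(res(f.x,a,b).reshape(-1,2),1).tolist())
p=f.x; np.save("p.npy",p)
print(get_obs()["time_s"],it["fx"],is_["fx"],"cam",-np.array(it["R"]).T@it["t"],-np.array(is_["R"]).T@is_["t"])
for n,b in [("lidpress",(-25,45,61)),("catch",(-26,-60,96)),("tab",(36,-60,118)),("eraser?",(0,0,0))]: print(n,W(p,b))
E
python3 fit.py
```

```text
1 0 [ 0.55363834  0.00608191 -0.2207727 ] [[-0.0, -0.1], [1.2, 0.8], [0.4, 0.1], [-0.9, -0.2], [-0.3, 0.0], [-0.1, -0.5]]
0 1 [ 0.55439854  0.00075624 -0.22497893] [[-0.2, -0.6], [-0.8, -1.3], [-0.0, -2.0], [-0.2, -2.6], [-0.4, 1.5], [1.6, 1.5], [-0.2, 0.7], [0.8, 0.4]]
1 1 [ 0.55469645  0.00420328 -0.22723264] [[0.9, -0.2], [1.7, 0.6], [1.2, -0.3], [-0.2, -0.4], [0.4, -0.2], [0.6, -1.0], [-0.3, -1.6], [-1.0, -2.2], [-0.3, -3.2], [-0.5, -3.9], [-0.6, 0.1], [1.1, 0.2], [-0.5, -0.4], [0.4, -0.6]]
1.3 390.1859532262322 389.41122653386725 cam [0.36894393 0.02771699 0.92722127] [ 0.41172321 -0.64905374  0.59192022]
lidpress [0.54047681 0.05367855 0.061     ]
catch [ 0.51584789 -0.04839699  0.096     ]
tab [ 0.57625409 -0.06236449  0.118     ]
eraser? [0.55469645 0.00420328 0.        ]
```

drive_tool --commands '[[1, [0, 0, 0], [0, 0, -0.095]], [1, [0, 0, 0], [0, 0, -0.095]], [1, [0, 0, 0], [0, 0, -0.095]], [1, [0, 0, 0], [0, 0, -0.095]], [1, [0, 0, 0], [0, 0, -0.095]], [1, [0, 0, 0], [0, 0, -0.095]]]' --squeeze 20

```text
time_s: 1.9
tool_pos: [0.2197, -0.4768, 0.3039]
tool_rot: [3.142, 0.0, 1.337]
wrist_force: [0.2, 0.1, 0.2]
opening: 0.0002
```

```bash
sed -i 's/((190,350),(-43,-110,96)),((280,355),(-9,-110,96)),//' fit.py; python3 fit.py
cat > go.py <<'E'
import sys
from h import *
from scipy.spatial.transform import Rotation as Ro
p=np.load("p.npy")
def W(b):
    c,s=np.cos(p[2]),np.sin(p[2]); b=np.array(b)/1000
    return np.array([p[0]+c*b[0]-s*b[1],p[1]+s*b[0]+c*b[1],b[2]])
def rep(b,yaw=None):  # b = TCP target in box frame mm
    o=get_obs(); R=Ro.from_euler("xyz",o["tool_rot"]); Rd=Ro.from_euler("xyz",[np.pi,0,np.pi/2+p[2]])
    d=R.inv().apply(W(b)-o["tool_pos"]); rv=(R.inv()*Rd).as_rotvec()
    c,s=np.cos(p[2]),np.sin(p[2]); e=o["tool_pos"]-[p[0],p[1],0]
    print("t",o["time_s"],"box pos mm",np.round(1000*np.array([c*e[0]+s*e[1],-s*e[0]+c*e[1],e[2]]),1),"F",np.round(o["wrist_force"],2),"open",round(o["opening"],4))
    print("shift frac",np.round(d/.5,4),"turn frac",np.round(rv/(np.pi/2),4))
if __name__=="__main__": rep([float(x) for x in sys.argv[1:4]])
E
python3 go.py -25 -20 260
```

```text
1 0 [ 0.55363834  0.00608191 -0.2207727 ] [[-0.0, -0.1], [1.2, 0.8], [0.4, 0.1], [-0.9, -0.2], [-0.3, 0.0], [-0.1, -0.5]]
0 1 [ 0.55528254  0.00271023 -0.2351421 ] [[0.1, -1.3], [-0.6, -1.9], [-0.7, 0.4], [1.1, 1.0], [-0.3, 0.1], [0.6, -0.1]]
1 1 [ 0.55484395  0.00473089 -0.2306974 ] [[0.8, -0.1], [1.3, 0.7], [0.9, -0.4], [-0.5, -0.3], [0.0, -0.1], [0.3, -1.1], [-0.3, -1.7], [-0.9, -2.4], [-0.8, -0.2], [0.9, 0.1], [-0.6, -0.5], [0.3, -0.7]]
2.0 390.1859532262322 389.41122653386725 cam [0.36894393 0.02771699 0.92722127] [ 0.41172321 -0.64905374  0.59192022]
lidpress [0.54079581 0.05425512 0.061     ]
catch [ 0.51581338 -0.04773447  0.096     ]
tab [ 0.57617082 -0.06191117  0.118     ]
eraser? [0.55484395 0.00473089 0.        ]
t 2.0 box pos mm [-216.2 -545.4  303.9] F [-0.02 -0.41 -0.63] open -0.0
shift frac [1.0544 0.3724 0.0878] turn frac [-0.    -0.    -0.006]
```

drive_tool --commands '[[1, [0.09, 0.032, 0.005], [0, 0, 0]], [1, [0.09, 0.032, 0.005], [0, 0, 0]], [1, [0.09, 0.032, 0.005], [0, 0, 0]], [1, [0.09, 0.032, 0.005], [0, 0, 0]], [1, [0.09, 0.032, 0.005], [0, 0, 0]], [1, [0.09, 0.032, 0.005], [0, 0, 0]], [1, [0.09, 0.032, 0.005], [0, 0, 0]], [1, [0.09, 0.032, 0.005], [0, 0, 0]]]'

```text
time_s: 2.8
tool_pos: [0.4407, -0.1574, 0.2835]
tool_rot: [3.135, 0.005, 1.286]
wrist_force: [1.3, -1.1, -0.3]
opening: 0.0002
```

```bash
python3 go.py -25 -20 280
python3 - <<'E'
from h import *
im=get_image("wrist"); save(im,"w1.png"); print(-np.array(im["R"]).T@im["t"],im["R"])
E
```

```text
t 2.8 box pos mm [ -74.  -183.9  283.5] F [ 1.26 -1.15 -0.34] open 0.0002
shift frac [0.3327 0.08   0.0057] turn frac [ 0.0043  0.0035 -0.0347]
[ 0.46349126 -0.07756324  0.35249126] [[ 0.95970134 -0.28092402  0.00741792]
 [-0.26797519 -0.9068778   0.32521062]
 [-0.08463233 -0.31409289 -0.94561251]]
```

View pics/w1.png

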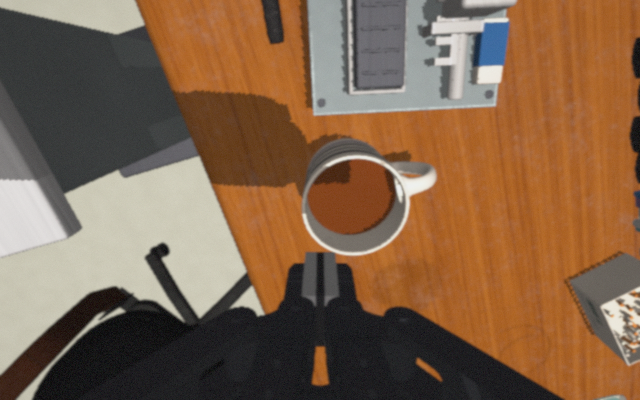

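drive_tool --commands '[[1, [0.07, 0.03, 0], [0.004, 0.0035, -0.017]], [1, [0.07, 0.03, -0.01], [0, 0, -0.017]], [1, [0.05, 0.02, 0], [0, 0, 0]], [1, [0, 0, 0], [0, 0, 0]]]'

```text
time_s: 3.25
tool_pos: [0.5111, -0.0639, 0.2887]
tool_rot: [3.138, -0.007, 1.342]
wrist_force: [0.0, 0.2, -0.3]
opening: 0.0001
```

```bash
python3 go.py -25 0 280
python3 - <<'E'
from h import *
im=get_image("wrist"); save(im,"w2.png"); np.savez("w2.npz",**{k:im[k] for k in("R","t","fx","fy","cx","cy")})
for l in ["lid_press","bolt_tab","catch_top","lid","rubber_eraser"]:
        r=look_for(im,l)
        print(l,[(np.round(world(d["point"],im),3),round(d["score"],2)) for d in r[:2]])
E
```

```text
t 3.25 box pos mm [-26.9 -76.8 288.7] F [ 0.03  0.16 -0.31] open 0.0001
shift frac [0.1536 0.004  0.0186] turn frac [ 0.0024 -0.0044  0.0009]
lid_press [(array([0.565, 0.038, 0.091]), 0.56)]
bolt_tab [(array([ 0.573, -0.055,  0.081]), 0.74)]
catch_top [(array([ 0.518, -0.04 ,  0.095]), 0.89)]
lid [(array([ 0.55 , -0.007,  0.084]), 0.44), (array([ 0.52 , -0.035,  0.096]), 0.35)]
rubber_eraser [(array([ 0.589, -0.097,  0.075]), 0.78)]
```

View pics/w2.png

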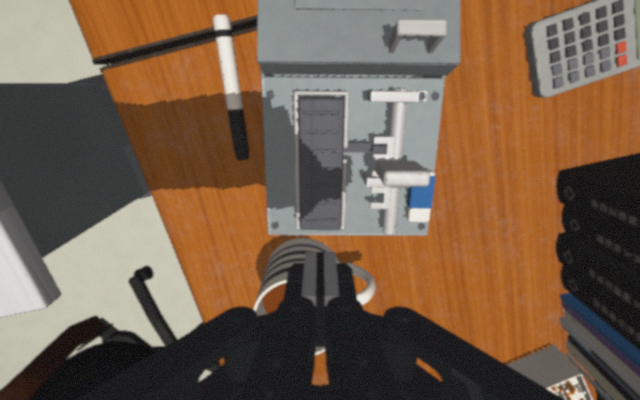

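```bash
cat > fit2.py <<'E'
from h import *
from scipy.optimize import least_squares
im=np.load("w2.npz")
T=[((268,234),(-75,-130,60)),((428,234),(75,-130,60)),((302,97),(-43,-5,96)),((344,97),(-9,-5,96)),((343,228),(-9,-110,96)),((301,228),(-43,-110,96)),((406,179),(36,-60,118))]
def W(p,b):
    c,s=np.cos(p[2]),np.sin(p[2]); b=np.array(b)/1000
    return np.array([p[0]+c*b[0]-s*b[1],p[1]+s*b[0]+c*b[1],b[2]])
def res(p): return np.array([np.array(proj(W(p,q),im))-np.array(u) for u,q in T]).ravel()
f=least_squares(res,np.load("p.npy"),loss="soft_l1"); print(f.x,np.round(res(f.x).reshape(-1,2),1).tolist(),im["fx"])
# free edge bottom of lid angle: lid top face free-edge corners at box(+-75,14)
for th in (.25,.3,.35,.4,.45,.5):
    L=116; y=130-L*np.cos(th); z=60+L*np.sin(th)
    print(th,np.round(proj(W(f.x,(-75,y,z)),im)),np.round(proj(W(f.x,(75,y,z)),im)))
np.save("p.npy",f.x)
E
python3 fit2.py; python3 -c "
import cv2
a=cv2.imread('pics/w2.png')[60:250,250:450]; cv2.imwrite('pics/w2z.png',cv2.resize(a,None,fx=3,fy=3,interpolation=cv2.INTER_CUBIC))"
```

```text
[ 0.55650411  0.00654185 -0.23356734] [[0.3, 0.1], [0.3, 0.6], [-3.5, -0.7], [1.3, -0.5], [-1.2, 1.9], [-0.7, 1.8], [2.3, -1.1]] 347.35551098304444
0.25 [254.  63.] [461.  64.]
0.3 [253.  60.] [464.  62.]
0.35 [251.  57.] [468.  58.]
0.4 [250.  53.] [472.  54.]
0.45 [248.  48.] [475.  50.]
0.5 [246.  43.] [479.  44.]
```

View pics/w2z.png

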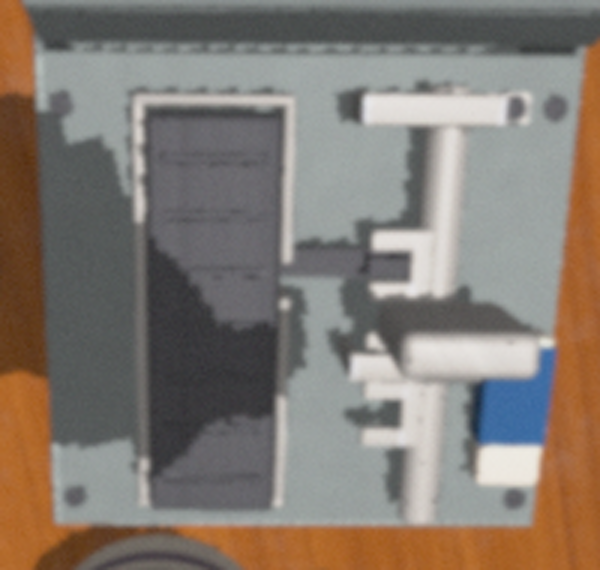

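```bash
sed -i 's/^T=.*/T=[((268.7,234.7),(-75,-130,60)),((426.5,234),(75,-130,60)),((298.7,95.7),(-43,-5,96)),((343.7,95.7),(-9,-5,96)),((340.4,229),(-9,-110,96)),((299.7,229),(-43,-110,96)),((407,179),(36,-60,118))]/' fit2.py; python3 fit2.py; python3 go.py -25 43 190
```

```text
[ 0.55594685  0.00696776 -0.23517742] [[-1.3, -1.0], [0.9, 0.4], [-1.1, 0.1], [0.7, 0.4], [0.4, 0.6], [-0.4, 0.4], [0.3, -1.4]] 347.35551098304444
0.25 [253.  63.] [460.  64.]
0.3 [252.  60.] [464.  61.]
0.35 [250.  56.] [467.  58.]
0.4 [249.  52.] [471.  54.]
0.45 [247.  48.] [475.  49.]
0.5 [245.  42.] [479.  44.]
t 3.55 box pos mm [-29.  -83.1 288.8] F [0.94 0.22 0.17] open -0.0002
shift frac [0.2511 0.0083 0.1989] turn frac [ 0.0013 -0.0035  0.0017]
```

drive_tool --commands '[[1, [0.09, 0.003, 0.02], [0, 0, 0]], [1, [0.09, 0.003, 0.05], [0, 0, 0]], [1, [0.07, 0.003, 0.06], [0, 0, 0]], [1, [0.01, 0, 0.05], [0, 0, 0]], [1, [0, 0, 0], [0, 0, 0]]]'

```text
time_s: 4.05
tool_pos: [0.5453, 0.0557, 0.1993]
tool_rot: [3.133, -0.006, 1.322]
wrist_force: [-1.0, -0.1, -0.7]
opening: -0.0
```

```bash
python3 go.py -25 45 190
```

```text
t 4.05 box pos mm [-21.7  44.9 199.3] F [-1.03 -0.09 -0.74] open -0.0
shift frac [ 0.     -0.0067  0.0185] turn frac [ 0.0056 -0.0036 -0.0086]
```

drive_tool --commands '[[1, [0, -0.007, 0.04], [0.005, -0.003, -0.008]], [1, [0, 0, 0.03], [0, 0, 0]], [1, [0, 0, 0.02], [0, 0, 0]], [1, [0, 0, 0.02], [0, 0, 0]], [1, [0, 0, 0.012], [0, 0, 0]], [1, [0, 0, 0.01], [0, 0, 0]]]'

```text
time_s: 4.65
tool_pos: [0.544, 0.0512, 0.1372]
tool_rot: [3.134, -0.002, 1.326]
wrist_force: [-0.1, -0.3, 0.5]
opening: -0.0001
```

```bash
python3 go.py -25 45 134
```

```text
t 4.65 box pos mm [-21.9  40.2 137.2] F [-0.12 -0.32  0.46] open -0.0001
shift frac [ 0.0095 -0.0062  0.0064] turn frac [ 0.0049 -0.0013 -0.0062]
```

drive_tool --commands '[[1, [0.008, -0.006, 0.008], [0.004, -0.001, -0.006]], [1, [0, 0, 0.008], [0, 0, 0]]]'

```text
time_s: 4.85
tool_pos: [0.5426, 0.0558, 0.1319]
tool_rot: [3.139, -0.001, 1.335]
wrist_force: [-13.0, 0.6, 46.1]
opening: -0.0001
```

```bash
python3 go.py -25 45 134
python3 - <<'E'
from h import *
im=get_image("side"); save(im,"s2.png")
a=cv2.imread("pics/s2.png")[150:310,240:400]; cv2.imwrite("pics/s2z.png",cv2.resize(a,None,fx=3.7,fy=3.7,interpolation=cv2.INTER_CUBIC))
E
```

```text
t 4.85 box pos mm [-24.4  44.4 131.9] F [-13.     0.58  46.13] open -0.0001
shift frac [ 0.0013 -0.0012 -0.0043] turn frac [ 0.0019 -0.0009 -0.0003]
```

View pics/s2z.png

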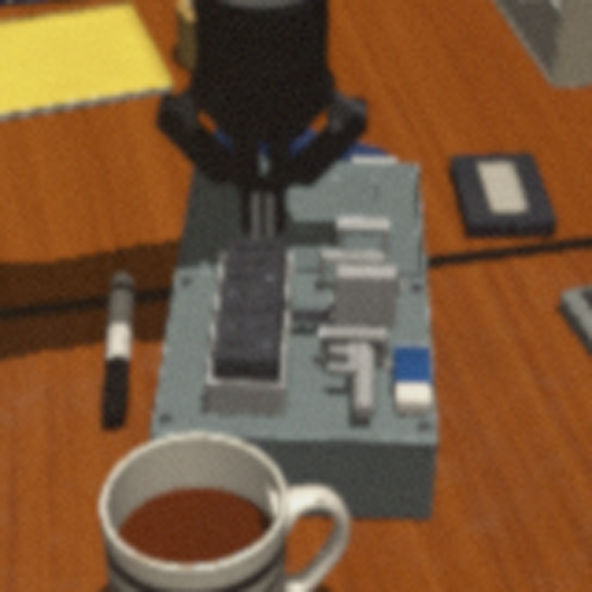

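drive_tool --commands '[[1, [0, 0, -0.003], [0, 0, 0]], [1, [0, 0, 0], [0, 0, 0]], [1, [0, 0, -0.02], [0, 0, 0]], [0.5, [0, 0, -0.08], [0, 0, 0]], [0.5, [-0.02, 0, -0.09], [0, 0, 0]], [0.5, [-0.09, 0, -0.02], [0, 0, 0]], [0.5, [-0.09, 0, 0], [0, 0, 0]], [0.5, [0, 0, 0], [0, 0, 0]]]'

```text
time_s: 5.7
tool_pos: [0.5204, -0.0419, 0.2457]
tool_rot: [3.135, -0.002, 1.343]
wrist_force: [-0.1, 1.5, 0.0]
opening: 0.0428
```

```bash
python3 go.py 5 -84 200
python3 - <<'E'
from h import *
im=get_image("wrist"); save(im,"w3.png"); im=get_image("top"); save(im,"t3.png")
a=cv2.imread("pics/t3.png")[140:250,240:440]; cv2.imwrite("pics/t3z.png",cv2.resize(a,None,fx=4,fy=4,interpolation=cv2.INTER_CUBIC))
E
```

```text
t 5.7 box pos mm [-23.2 -55.8 245.7] F [-0.15  1.52  0.02] open 0.0428
shift frac [-0.057   0.0554  0.0917] turn frac [ 0.0044 -0.0011  0.0044]
```

View pics/w3.png

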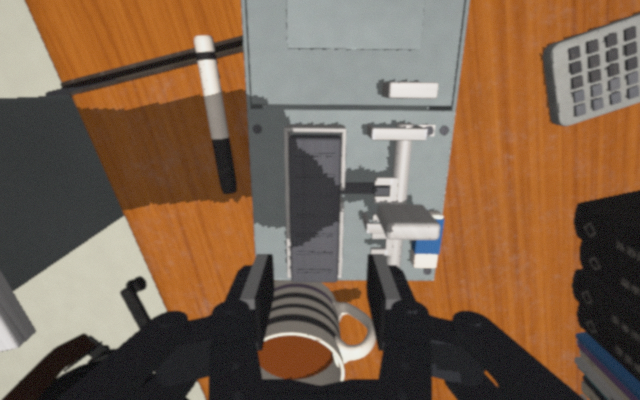

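View pics/t3z.png

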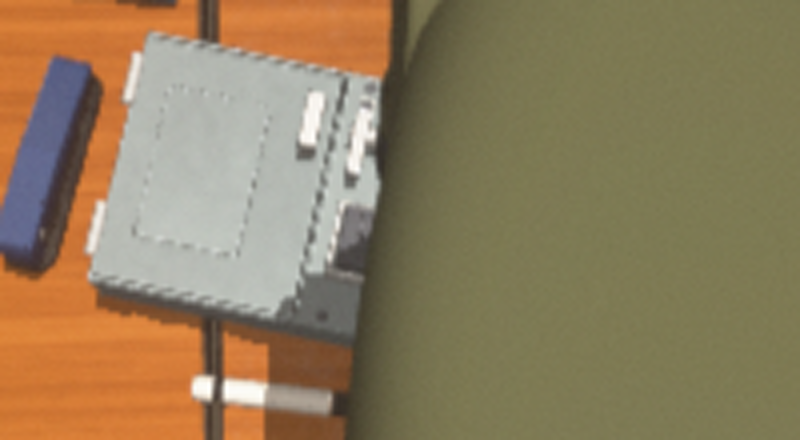

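drive_tool --commands '[[0.44, [-0.057, 0.056, 0], [-0.03, 0, 0.004]], [0.44, [0, 0, 0], [0, 0, 0]], [0.44, [0, 0, 0.05], [0, 0, 0]], [0.44, [0, 0, 0.02], [0, 0, 0]], [0.44, [0, 0, 0], [0, 0, 0]]]'

```text
time_s: 6.3
tool_pos: [0.5457, -0.0686, 0.2083]
tool_rot: [3.089, -0.007, 1.346]
wrist_force: [0.6, 0.4, 0.2]
opening: 0.0478
```

```bash
python3 go.py 5 -84 190
python3 - <<'E'
from h import *
im=get_image("wrist"); save(im,"w4.png");np.savez("w4.npz",**{k:im[k] for k in("R","t","fx","fy","cx","cy")})
E
```

```text
t 6.3 box pos mm [  7.6 -75.9 208.3] F [0.58 0.4  0.24] open 0.0478
shift frac [-0.0165 -0.0073  0.0362] turn frac [ 0.0332 -0.0048  0.0062]
```

View pics/w4.png

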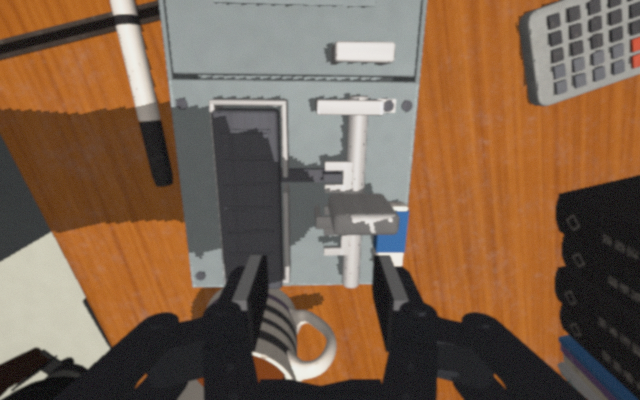

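```bash
python3 - <<'E'
from h import *
im=np.load("w4.npz"); p=np.load("p.npy")
from fit2 import W
for b in [(-43,-5,96),(-9,-5,96),(-9,-110,96),(19,-54,118),(53,-54,118),(19,-66,118),(53,-66,118),(-75,-130,60),(75,10,60),(-75,10,60)]: print(b,np.round(proj(W(p,b),im)))
a=cv2.imread("pics/w4.png")[90:300,160:440]; cv2.imwrite("pics/w4z.png",cv2.resize(a,None,fx=2.8,fy=2.8,interpolation=cv2.INTER_CUBIC))
E
python3 go.py 1 -84 185
```

```text
[ 0.55594685  0.00696776 -0.23517742] [[-1.3, -1.0], [0.9, 0.4], [-1.1, 0.1], [0.7, 0.4], [0.4, 0.6], [-0.4, 0.4], [0.3, -1.4]] 347.35551098304444
0.25 [253.  63.] [460.  64.]
0.3 [252.  60.] [464.  61.]
0.35 [250.  56.] [467.  58.]
0.4 [249.  52.] [471.  54.]
0.45 [247.  48.] [475.  49.]
0.5 [245.  42.] [479.  44.]
(-43, -5, 96) [209. 107.]
(-9, -5, 96) [277. 108.]
(-9, -110, 96) [282. 288.]
(19, -54, 118) [334. 213.]
(53, -54, 118) [402. 213.]
(19, -66, 118) [333. 236.]
(53, -66, 118) [400. 235.]
(-75, -130, 60) [191. 287.]
(75, 10, 60) [420.  79.]
(-75, 10, 60) [166.  77.]
t 6.35 box pos mm [  7.6 -75.8 208.7] F [-0.04  0.09 -1.05] open 0.0481
shift frac [-0.0166 -0.0158  0.0466] turn frac [ 0.0333 -0.0048  0.0063]
```

View pics/w4z.png

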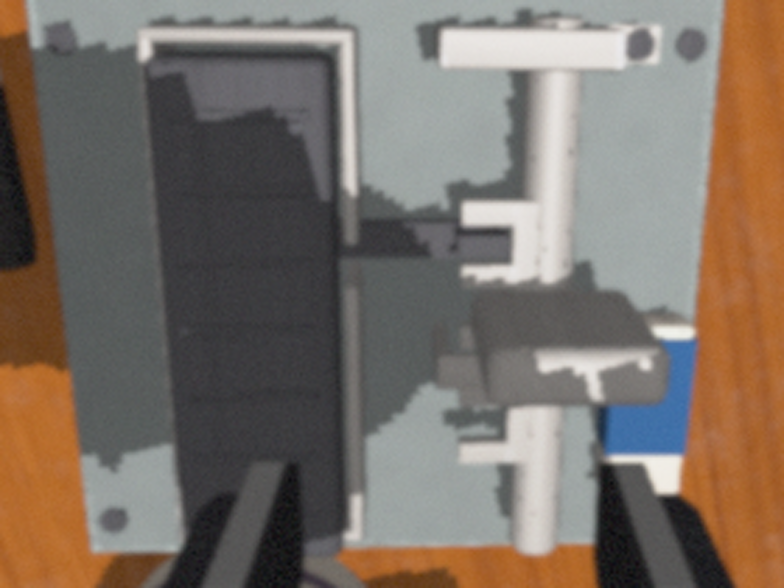

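drive_tool --commands '[[0.44, [-0.018, -0.016, 0], [0, -0.005, 0.006]], [0.44, [0, 0, 0], [0, 0, 0]], [0.44, [0, 0, 0.04], [0, 0, 0]], [0.44, [0, 0, 0.02], [0, 0, 0]], [0.44, [0, 0, 0], [0, 0, 0]]]'

```text
time_s: 6.85
tool_pos: [0.5377, -0.0753, 0.1808]
tool_rot: [3.085, -0.0, 1.337]
wrist_force: [0.0, -0.6, 0.2]
opening: 0.0478
```

```bash
python3 go.py 1 -84 175
```

```text
t 6.85 box pos mm [  1.4 -84.3 180.8] F [ 0.01 -0.55  0.2 ] open 0.0478
shift frac [ 0.0006 -0.0015  0.0116] turn frac [ 0.036  -0.      0.0008]
```

drive_tool --commands '[[0.44, [0, 0, 0.012], [0, 0, 0]], [0.44, [0, 0, 0.008], [0, 0, 0]], [0.44, [0, 0, 0], [0, 0, 0]]]'

```text
time_s: 7.15
tool_pos: [0.539, -0.0756, 0.1716]
tool_rot: [3.083, -0.0, 1.337]
wrist_force: [-0.2, 1.2, -0.1]
opening: 0.0475
```

```bash
python3 go.py 1 -84 165;  python3 - <<'E'
from h import *
im=get_image("side"); save(im,"s4.png")
a=cv2.imread("pics/s4.png")[170:310,260:400]; cv2.imwrite("pics/s4z.png",cv2.resize(a,None,fx=4.2,fy=4.2,interpolation=cv2.INTER_CUBIC))
E
```

```text
t 7.15 box pos mm [  2.7 -84.3 171.6] F [-0.24  1.18 -0.07] open 0.0475
shift frac [ 0.0006 -0.0043  0.013 ] turn frac [ 0.0373 -0.0002  0.0006]
```

View pics/s4z.png

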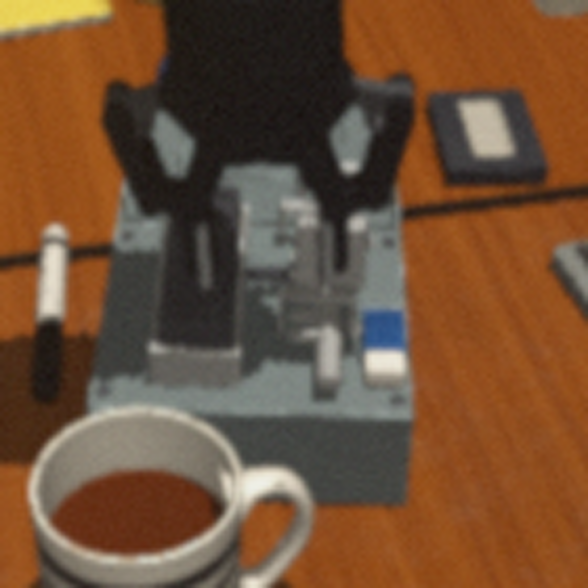

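drive_tool --commands '[[0.44, [0, -0.003, 0.006], [0, 0, 0]], [0.44, [0, 0, 0.004], [0, 0, 0]], [0.44, [0, 0, 0], [0, 0, 0]]]'

```text
time_s: 7.5
tool_pos: [0.5382, -0.0754, 0.1673]
tool_rot: [3.082, -0.0, 1.337]
wrist_force: [-1.4, 0.7, 3.4]
opening: 0.048
```

```bash
python3 go.py 1 -84 165
```

```text
t 7.5 box pos mm [  1.9 -84.2 167.3] F [-1.44  0.65  3.36] open 0.048
shift frac [ 0.0005 -0.0021  0.0045] turn frac [ 0.0382 -0.0003  0.0007]
```

drive_tool --commands '[[0.44, [0, -0.002, 0.006], [0, 0, 0]], [0.44, [0, 0, 0.006], [0, 0, 0]], [0.44, [0, 0, 0.003], [0, 0, 0]], [0.44, [0, 0, 0], [0, 0, 0]]]'

```text
time_s: 7.9
tool_pos: [0.5381, -0.0754, 0.1607]
tool_rot: [3.079, -0.0, 1.337]
wrist_force: [-1.8, -0.7, 5.2]
opening: 0.0479
```

```bash
python3 go.py 1 -42 160
```

```text
t 7.9 box pos mm [  1.8 -84.3 160.7] F [-1.81 -0.68  5.22] open 0.0479
shift frac [ 0.0845 -0.0016  0.0013] turn frac [ 0.0396 -0.0003  0.0006]
```

drive_tool --commands '[[0.44, [0, -0.001, 0.004], [0, 0, 0]], [0.44, [0, 0, 0.0], [0, 0, 0]], [0.44, [0, 0, 0], [0, 0, 0]]]'

```text
time_s: 8.2
tool_pos: [0.538, -0.0754, 0.1594]
tool_rot: [3.078, -0.0, 1.337]
wrist_force: [-1.5, -0.5, 5.0]
opening: 0.0477
```

```bash
python3 go.py 1 -42 160
python3 - <<'E'
from h import *
import time
im=get_image("side"); save(im,"s5.png")
a=cv2.imread("pics/s5.png")[170:310,260:400]; cv2.imwrite("pics/s5z.png",cv2.resize(a,None,fx=4.2,fy=4.2,interpolation=cv2.INTER_CUBIC))
print(get_obs()["wrist_force"])
E
```

```text
t 8.2 box pos mm [  1.7 -84.3 159.4] F [-1.46 -0.52  5.  ] open 0.0477
shift frac [ 0.0845 -0.0013 -0.0012] turn frac [ 0.0403 -0.0003  0.0006]
[-2.05594255  0.91004819  6.22364484]
```

View pics/s5z.png

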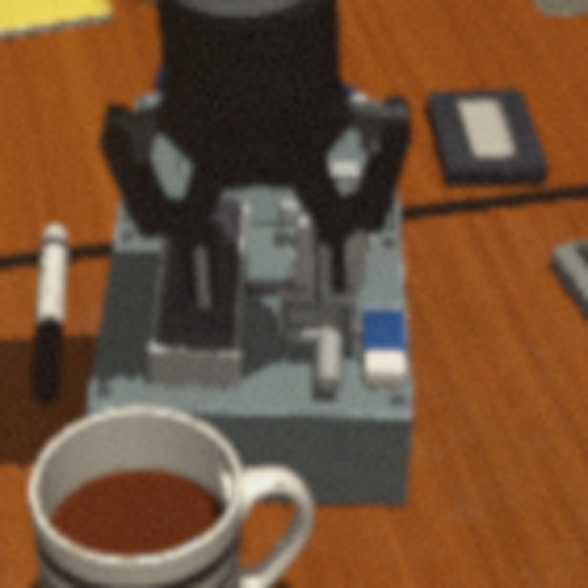

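drive_tool --commands '[[0.44, [0.01, 0, 0], [0, 0, 0]], [0.44, [0.01, 0, 0], [0, 0, 0]], [0.44, [0, 0, 0], [0, 0, 0]]]'

```text
time_s: 8.55
tool_pos: [0.5404, -0.0683, 0.1603]
tool_rot: [3.076, 0.007, 1.335]
wrist_force: [-1.6, 2.2, 4.9]
opening: 0.0478
```

```bash
python3 go.py 1 -35 160
```

```text
t 8.55 box pos mm [  2.4 -76.9 160.3] F [-1.61  2.19  4.94] open 0.0478
shift frac [ 0.0837 -0.0029 -0.0003] turn frac [ 0.0417  0.0046 -0.0005]
```

drive_tool --commands '[[0.44, [0.01, 0, 0.002], [0, 0.004, 0]], [0.44, [0.01, 0, 0.001], [0, 0, 0]], [0.44, [0, 0, 0], [0, 0, 0]]]'

```text
time_s: 8.85
tool_pos: [0.5427, -0.0618, 0.1598]
tool_rot: [3.074, 0.009, 1.332]
wrist_force: [-1.8, 3.5, 5.7]
opening: 0.0477
```

```bash
python3 go.py 1 -35 160
```

```text
t 8.85 box pos mm [  3.1 -69.9 159.8] F [-1.84  3.49  5.71] open 0.0477
shift frac [ 0.0699 -0.0044 -0.0014] turn frac [ 0.0431  0.0059 -0.0018]
```

Run:
```python
from h import *
im=get_image("side"); save(im,"s6.png")
a=cv2.imread("pics/s6.png")[170:310,260:400]; cv2.imwrite("pics/s6z.png",cv2.resize(a,None,fx=4.2,fy=4.2,interpolation=cv2.INTER_CUBIC))
im=get_image("wrist"); save(im,"w6.png")
o=get_obs();print(o["wrist_force"],o["moment"],o["tool_pos"])
```

```text
[-2.17716347 -0.15751412  4.54353041] [0.10343406 0.44178003 0.00561388] [ 0.54270492 -0.06169479  0.15979767]
```

View pics/s6z.png

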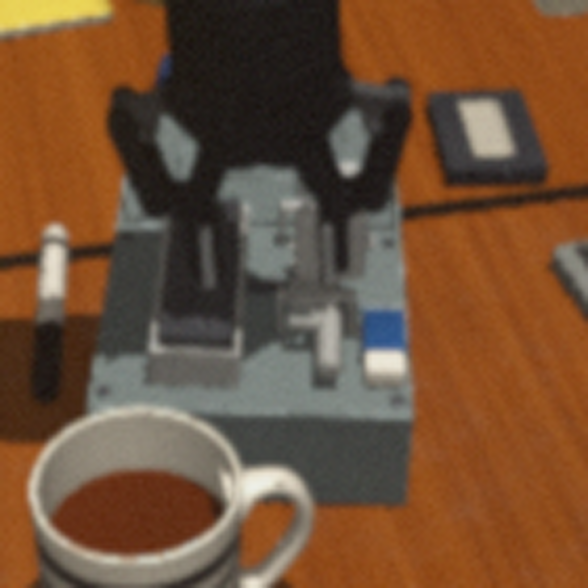

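View pics/w6.png

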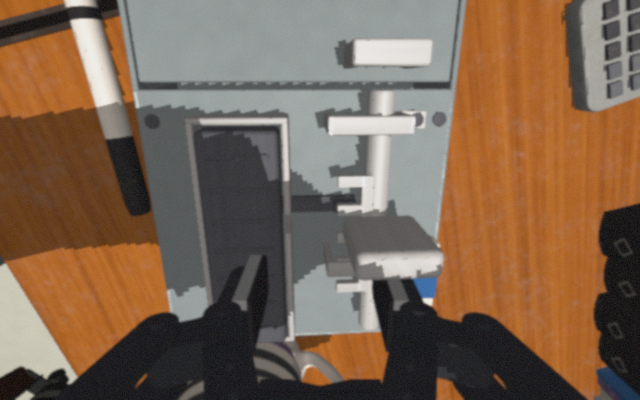

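drive_tool --commands '[[0.44, [0.012, -0.002, 0.002], [0, 0.004, 0]], [0.44, [0.012, -0.001, 0.001], [0, 0.002, 0]], [0.44, [0.012, 0, 0.001], [0, 0, 0]], [0.44, [0, 0, 0], [0, 0, 0]]]'

```text
time_s: 9.35
tool_pos: [0.5461, -0.049, 0.1594]
tool_rot: [3.069, 0.012, 1.329]
wrist_force: [-1.0, 2.7, 5.2]
opening: 0.0479
```

```bash
python3 go.py 1 -35 160
```

```text
t 9.35 box pos mm [  3.4 -56.7 159.4] F [-1.04  2.67  5.24] open 0.0479
shift frac [ 0.0433 -0.005  -0.002 ] turn frac [ 0.0462  0.008  -0.004 ]
```

drive_tool --commands '[[0.44, [0.013, -0.002, 0.001], [0.004, 0.005, -0.002]], [0.44, [0.013, -0.001, 0.001], [0.002, 0.003, -0.002]], [0.44, [0.013, 0, 0.001], [0, 0, 0]], [0.44, [0, 0, 0], [0, 0, 0]]]'

```text
time_s: 9.75
tool_pos: [0.5502, -0.0346, 0.1596]
tool_rot: [3.073, 0.013, 1.332]
wrist_force: [-1.9, 2.5, 6.0]
opening: 0.0479
```

```bash
python3 go.py 1 -35 160
```

```text
t 9.75 box pos mm [  4.1 -41.8 159.6] F [-1.94  2.46  6.  ] open 0.0479
shift frac [ 0.0135 -0.0062 -0.0013] turn frac [ 0.0437  0.0081 -0.002 ]
```

drive_tool --commands '[[0.44, [0.01, -0.003, 0.001], [0.002, 0.005, -0.002]], [0.44, [0.01, -0.001, 0.001], [0, 0.003, 0]], [0.44, [0, 0, 0], [0, 0, 0]]]'

```text
time_s: 10.05
tool_pos: [0.5514, -0.0288, 0.1599]
tool_rot: [3.071, 0.011, 1.332]
wrist_force: [-0.6, 2.7, 6.0]
opening: 0.0478
```

```bash
python3 go.py 1 -35 160
python3 - <<'E'
from h import *
im=get_image("side"); save(im,"s7.png")
a=cv2.imread("pics/s7.png")[170:310,260:400]; cv2.imwrite("pics/s7z.png",cv2.resize(a,None,fx=4.2,fy=4.2,interpolation=cv2.INTER_CUBIC))
im=get_image("wrist"); save(im,"w7.png")
o=get_obs();print(o["wrist_force"],o["moment"],o["tool_pos"])
E
```

```text
t 10.05 box pos mm [  4.  -35.8 159.9] F [-0.65  2.74  6.05] open 0.0478
shift frac [ 0.0016 -0.0059 -0.0007] turn frac [ 0.0449  0.0072 -0.0019]
[-1.88095898 -0.42516041  5.97538273] [-0.07384017  0.55257587 -0.10075053] [ 0.55148109 -0.02868971  0.15988627]
```

View pics/s7z.png

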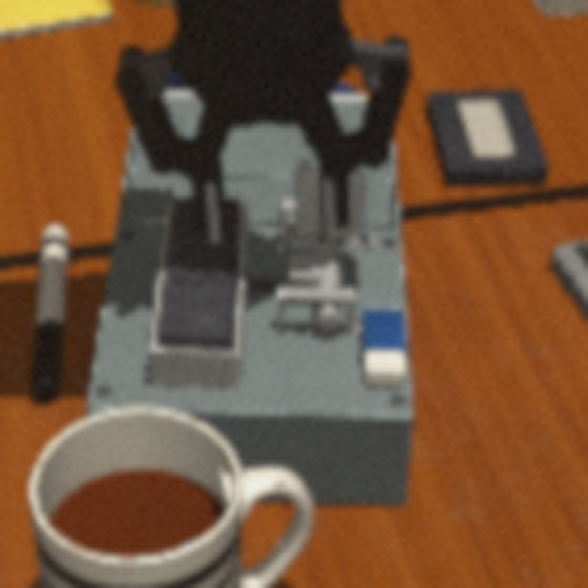

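View pics/w7.png

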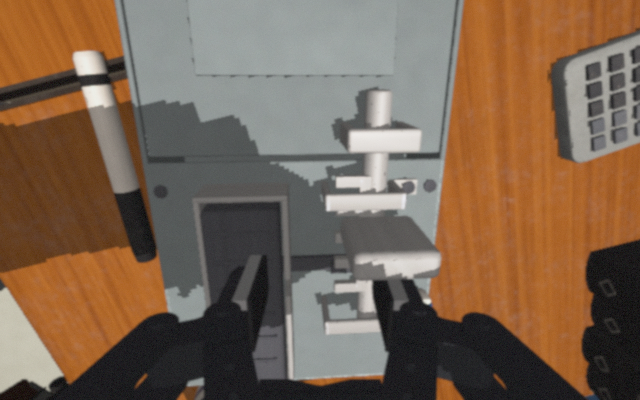

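drive_tool --commands '[[0.44, [0.008, -0.003, 0.001], [0.002, 0.005, -0.002]], [0.44, [0.008, 0, 0.001], [0, 0, 0]]]'

```text
time_s: 10.35
tool_pos: [0.5517, -0.0278, 0.1599]
tool_rot: [3.07, 0.022, 1.329]
wrist_force: [-6.5, -11.3, 11.6]
opening: 0.0479
```

```bash
python3 go.py 1 -35 160; python3 go.py 1 -35 160
```

```text
t 10.35 box pos mm [  3.9 -34.8 159.9] F [ -6.46 -11.3   11.62] open 0.0479
shift frac [-0.0005 -0.0058 -0.0007] turn frac [ 0.0457  0.0141 -0.0036]
t 10.35 box pos mm [  3.9 -34.8 159.9] F [ -6.46 -11.3   11.62] open 0.0479
shift frac [-0.0005 -0.0058 -0.0007] turn frac [ 0.0457  0.0141 -0.0036]
```

drive_tool --commands '[[0.44, [0.006, 0, 0.001], [0, 0, 0]], [0.44, [0.003, 0, 0], [0, 0, 0]], [0.44, [-0.012, 0, 0], [0, 0, 0]], [0.44, [-0.004, 0, -0.01], [0, 0, 0]], [0.44, [0, 0, -0.04], [0, 0, 0]], [0.44, [0, 0, -0.08], [0, 0, 0]], [0.44, [0, 0, -0.08], [0, 0, 0]], [0.44, [0, 0, 0], [0, 0, 0]]]'

```text
time_s: 11.15
tool_pos: [0.5429, -0.03, 0.2669]
tool_rot: [3.072, 0.027, 1.326]
wrist_force: [0.2, -0.2, 1.3]
opening: 0.0477
```

```bash
python3 go.py 1 -35 160
python3 - <<'E'
from h import *
im=get_image("side"); save(im,"s8.png")
a=cv2.imread("pics/s8.png")[170:310,260:400]; cv2.imwrite("pics/s8z.png",cv2.resize(a,None,fx=4.2,fy=4.2,interpolation=cv2.INTER_CUBIC))
im=get_image("wrist"); save(im,"w8.png"); 
from fit2 import W
p=np.load("p.npy")
for yy in (-18,-22,-26): print(yy,[np.round(proj(W(p,(x,yy-6,118)),im)) for x in (19,53)])
for z in (96,86): print(z,np.round(proj(W(p,(-43,-5,z)),im)),np.round(proj(W(p,(-9,-5,z)),im)))
E
```

```text
t 11.15 box pos mm [ -4.1 -39.  266.9] F [ 0.23 -0.18  1.34] open 0.0477
shift frac [ 0.0138 -0.0048  0.2137] turn frac [ 0.0444  0.0172 -0.0058]
[ 0.55594685  0.00696776 -0.23517742] [[-1.3, -1.0], [0.9, 0.4], [-1.1, 0.1], [0.7, 0.4], [0.4, 0.6], [-0.4, 0.4], [0.3, -1.4]] 347.35551098304444
0.25 [253.  63.] [460.  64.]
0.3 [252.  60.] [464.  61.]
0.35 [250.  56.] [467.  58.]
0.4 [249.  52.] [471.  54.]
0.45 [247.  48.] [475.  49.]
0.5 [245.  42.] [479.  44.]
-18 [array([342., 185.]), array([394., 183.])]
-22 [array([342., 191.]), array([393., 189.])]
-26 [array([342., 196.]), array([393., 195.])]
96 [247. 151.] [298. 150.]
86 [249. 148.] [298. 147.]
```

View pics/s8z.png

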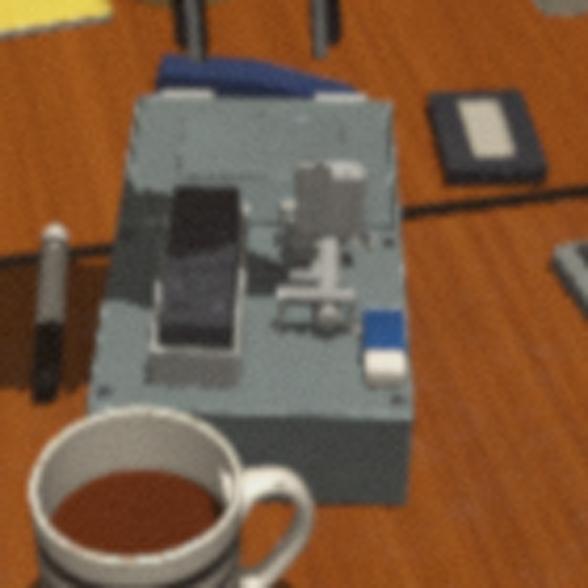

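View pics/w8.png

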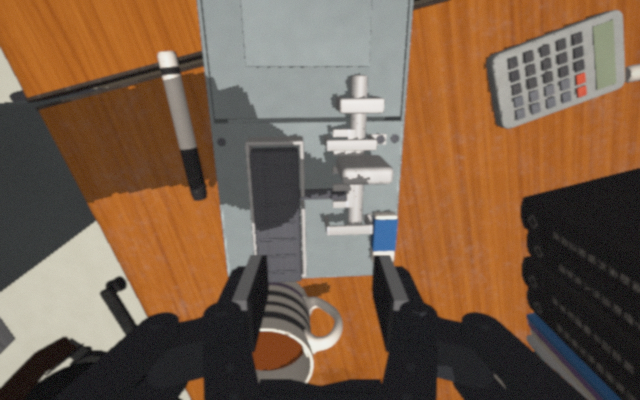

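```bash
python3 - <<'E' | tail -4
from h import *
from fit2 import W
p=np.load("p.npy"); im=get_image("side")
for z in (96,94,86): print(z,[np.round((np.array(proj(W(p,(x,y,z)),im))-[260,170]+.38)*4.2) for x,y in((-43,-5),(-9,-5),(-43,-110),(-9,-110))])
for n in("s8","s0"):
    a=cv2.imread("pics/%s.png"%("side0" if n=="s0" else n))[205:265,285:330]; cv2.imwrite("pics/%sc.png"%n,cv2.resize(a,None,fx=8,fy=8,interpolation=cv2.INTER_CUBIC))
b=np.hstack([cv2.imread("pics/s0c.png"),cv2.imread("pics/s8c.png")]); cv2.imwrite("pics/cmp.png",b)
E
```

```text
0.5 [245.  42.] [479.  44.]
96 [array([174., 180.]), array([241., 182.]), array([158., 317.]), array([233., 319.])]
94 [array([174., 183.]), array([241., 185.]), array([158., 321.]), array([233., 323.])]
86 [array([174., 196.]), array([241., 197.]), array([159., 334.]), array([233., 336.])]
```

View pics/cmp.png

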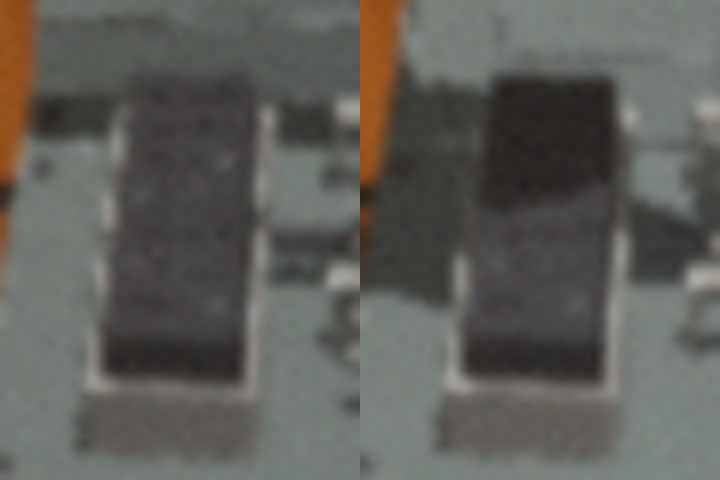

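The catch bar looks the same as it did at the start: far edge at row 75 and front face at rows 340–380 in both crops. So it is back up, the lid is flush, the bolt is at its stop, and the gripper is clear.

```bash
python3 -c "
from station import job_done, get_obs
print(get_obs()['wrist_force']); print(job_done())"
```

```text
[-1.47409419 -0.32945135  0.15573052]
the job is handed in; nothing more can be done
None
```

The document box is locked and the job was handed in at about 11.3 s on the robot's clock; no verdict was reported.

- **Lid:** I pushed it shut with the closed fingertips; it stopped firmly (wrist force about 46 N) and shows flush in the later pictures.
- **Catch and bolt:** I opened the jaws to 48 mm and pressed the catch down about 7–8 mm, judged from the tool height. I then slid the bolt along until it hit its stop. That took about 42 mm of push, and the force against the fingers rose to about 11 N at the end. Tool height stayed within 1 mm of the held depth throughout.
- **Final pictures:**
  - The rod is through the staple.
  - The tab's rear edge is at image row 183, where 183–185 was predicted for fully home.
  - The catch bar looks the same as in the starting picture, so it is back up.
  - The marker, mug, eraser and stapler show no visible movement.
  - The gripper is more than 70 mm clear of the box.

**Disagreements:**
- During the slide, the sideways wrist force read about +2 to +3.5 N, the wrong sign for pushing the bolt. It went negative, as expected, at the stop.
- The side camera's rows disagreed with my box position by 1–3 pixels. I therefore relied on the wrist camera fit, which was good to about 1.5 pixels.

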